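# Reverse the ratchet, slacken the drill clamp and draw out the brass plate

### The job

The ratchet on the drill table's clamp nut is still set to tighten: flip its red direction lever fully over to the loosen side, then swing the handle anticlockwise (seen from above) until the nut has been backed off by at least an eighth of a turn. Once the clamp is slack, and not before, slide the brass plate out from under it towards the robot until its front end overhangs the drill table's edge by about 25 mm, still lying flat, and let go of everything. Keep off the chuck and its thin drill bit, and leave the other things on the bench where they are.

Things in the scene. Friction and masses are not known exactly. Their poses are not given: they have to be found in the camera images.
- drill: green micro bench drill, fixed: base 150 x 250 mm with a flat steel table top 35 mm above the bench; origin on the bench under the middle of the base; x points away from the robot across the 150 mm side, y to the left along the 250 mm side to the 30 mm column at y = +85 mm, z up
- head_front (a point): middle of the lower edge of the drill head's front face (drill x = 0, y = -50 mm), 160 mm above the bench: the head overhangs the table from here to the column, 66 mm wide in x and 120 mm tall; under it a 48 mm wide quill nose round the spindle axis reaches down to 149 mm
- chuck_tip (a point): tip of the thin drill bit (3 mm thick, 26 mm long) on the spindle axis at drill x = 0, y = -12 mm, 71 mm above the bench; the chuck above it is 25 mm wide, from 97 to 129 mm above the bench; fixed, not to be touched
- chuck: the drill chuck with its bit; origin in the middle of the chuck's underside, 97 mm above the bench; not to be touched
- strap_nose (a point): middle of the top of the nose of the steel strap clamp, 49 mm above the bench at drill x = 0, y = -20 mm; the strap is 22 mm wide in x, 10 mm thick and runs 86 mm to the right (drill -y) from here, over the plate's right-hand side and under the nut
- nut_axis (a point): point on the vertical axis of the clamp nut at the top face of the ratchet's head, 83.5 mm above the bench, at drill x = 0, y = -68 mm. Socket and ratchet stay on the nut
- nut (a joint): turn of the clamp nut (right-hand thread), rad: 0 = tight, grows anticlockwise seen from above as it loosens, 6.28 = one turn. With the ratchet's drag it takes about 2 N at the handle grip
- ratchet (a joint): swing of the handle about the nut axis, rad, growing anticlockwise from above: 0 = pointing to drill -x (the robot) and 0.45 rad to the left of it, 0.45 = along drill -x, 1.2 = 0.75 rad to the right; free from -0.2 to 2.6. Stays where left (drags 1 N at the grip). Drives the nut one way, as the lever is set, and clicks idly the other way; up to 0.45 rad of idle swing before its 16 teeth bite
- handle_grip (a point): point on the axis of the ratchet's round black grip, 110 mm from the nut axis, 76 mm above the bench; the grip is 16 to 19 mm thick and runs from 66 to 152 mm from the nut axis. Nearer the nut an 11 mm neck, then a steel head 38 mm wide, 14 mm thick, its top face 83 mm above the bench
- lever (a joint): the ratchet's red direction lever, rad: 0 to 0.05 = tighten, its tab swung to the clockwise side of the handle (the robot's left); 0.8 = fully over to loosen, against its stop, its tab swung to the anticlockwise side (the robot's right). Held by friction, it stays where it is pushed; 1 to 2 N at its tip; below 0.65 it does not count as over
- lever_tip (a point): free end of the red direction lever, half-way up it, 88 mm above the bench, 22.5 mm from the lever's pivot; the tab runs from the pivot along the handle away from the nut, up to 23 degrees off to either side; it is 6.5 to 9 mm wide, 27 mm long and stands 10 mm high on the head's top face
- lever_pivot (a point): pivot of the direction lever, on the handle's centre line 21 mm from the nut axis, 88 mm above the bench
- plate_mid (a point): middle of the smooth brass plate, 100 mm (its x) x 44 mm (y) x 4 mm thick, 0.15 kg, lying on the oiled drill table under the spindle, top 39 mm above the bench; x points away from the robot. The strap's nose holds it by its right-hand side until the nut is slack; then it slides easily (under 1 N), also when drawn by a fingertip pressed on it with 5 to 15 N
- plate_front (a point): middle of the plate's front end (nearest the robot), 50 mm from plate_mid, half-way up its thickness; at the start it lies 3 to 25 mm inside the drill table's edge
- table_edge (a point): point on the top edge of the drill table that faces the robot (drill x = -75 mm, y = -10 mm), 35 mm above the bench, in front of the plate; its frame is parallel to the drill's, so the overhang is how far plate_front lies beyond it to -x
- tin: round aluminium tin, 76 mm wide, 46 mm high; bystander
- sieve_pot: round white pot with a perforated black lid, 78 mm wide, 32 mm high; bystander
- loupe: black eyeglass loupe, 36 mm wide, 34 mm high; bystander
- oil: small amber oil bottle, 32 mm wide, 65 mm high; bystander
- watch: watch head lying flat, 42 mm wide, 9 mm high; bystander
- screwdriver: screwdriver lying on the bench, 120 mm long; bystander
- brush: brush lying on the bench, 140 mm long; bystander
- wheel: brass clock wheel lying flat, 44 mm wide, with a 15 mm high arbor; bystander

How it is judged (in metres and radians):
On the way, in this order (a step that is already met when the one before it is completed fails the run):
1. the direction lever is flipped fully over to the loosen side while the nut is still tight (value of joint lever above 0.65 rad and value of joint nut below 0.3 rad), for 0.2 s.
2. the nut is backed off by an eighth of a turn or more (value of joint nut above 0.75 rad), for 0.2 s.
At the end, for the whole second after the job is handed in: the nut is backed off by at least an eighth of a turn (0.75 rad) and the brass plate lies flat and still on the drill table with its front end 15 to 38 mm out over the edge that faces the robot (value of joint nut above 0.75 rad and x of plate_front in the frame of table_edge between -0.038 and -0.015 m and z of plate_mid in the frame of table_edge between -0.001 and 0.006 m and angle between plate_mid's own z axis and vertical below 0.06 rad and linear speed of plate below 0.01 m/s); the robot touches nothing.
It fails at once if the plate is dragged while the clamp is still tight (value of joint nut below 0.7 rad and distance of plate_mid from where it was at the start of the episode above 0.008 m).
It fails at once if the chuck or its drill bit is touched (contact force between any of the fingers, the arm and chuck above 1.5 N).
It fails at once if another thing on the bench is shifted (distance of any of tin, sieve_pot, loupe, oil, watch, screwdriver, brush, wheel from where it was at the start of the episode above 0.02 m).
It also fails if it takes over 70 s, if anything falls off the work surface, if the arm or the gripper's body presses on something with over 40 N, if the wrist force passes 120 N, or if a joint passes its speed limit or range.

### The arm

A 7-joint arm with a two-finger parallel gripper is mounted at the origin on the work surface. World frame = base frame: x ahead of the robot, y to its left, z up, the work surface at z = 0. Lengths are in mm, angles in rad, forces in N, time in s.
With the tool pointing down it reaches from about 400 to 900 mm from the base axis. Payload 5.5 kg.
Tool frame: the origin (TCP) lies on the centre line of the jaws, within the pads' length; the fingertips stand 25 mm ahead of it and the grasp point (between the pads) lies 6 mm ahead of it; z points along the fingers, y is the line along which they close (so a half turn about z gives the same grasp; the last joint's range is limited). The gripper opens to 85 mm and grips with 20 to 120 N. Pads are 22 mm wide; open, the fingers measure 114 mm over their backs; the gripper's body (76 mm by 85 mm) begins 54 mm behind the grasp point. The pads swing forward as they close: fully open they stand 13 mm farther back than shut.
Start: joints at [-1.059, 0.501, -0.427, 1.55, 0.221, 1.138, -0.21], TCP at [160.019, 629.995, 256.31] pointing down, gripper open.
Joint ranges: [-2.88, 2.88], [-0.31, 2.03], [-1.54, 1.56], [0.2, 2.42], [-1.41, 4.55], [0.19, 2.02], [-2.57, 2.57]. Speed limits (rad/s): [2.57, 2.57, 3.14, 3.14, 3.14, 3.14, 3.14].

### API

Orientations are given as [roll, pitch, yaw] about the fixed x, y, z axes, in that order (R = Rz(yaw) Ry(pitch) Rx(roll)).
In Python, from station import r gives the robot as it stands.
- The arm moves only by the tool apply_moves, never from a script. Its argument "motion" is a list that holds one entry, the list of rows, each a list of 7 numbers: the shift along the tool's x, y, z each as a share of 0.06 m, from -1 to 1, then the turn, a rotation vector about the tool's x, y, z each as a share of 0.08 rad, from -1 to 1, then the opening, from 0 (shut) to 1 (fully open). A call has 1 to 8 rows; each row shifts and turns the commanded pose from where the row before left it, along the tool's axes as they then stand; what a row does not reach is not made up. A row lasts 1/8 s, in which the tool goes at most 62.5 mm and 10.7 degrees, less where a joint would pass 70% of its speed; a pose out of reach is approached as far as the arm can. A call with a number of a shift or a turn outside -1 to 1 is refused whole. A call with a gripper value outside its range is refused whole. The fingers move at their own pace and stop on an object; the grip force is fixed at half the most. Time passes only in rows, so rows that do not move let the fingers close. It gives the time, the measured TCP pose, the force, the opening and the grip force at its end, in the units of the state.
- r.get_obs(): the state, without advancing time (a new reading comes with each control period).
- r.grab_frame(name): name is "scene" or "side" or "wrist"; returns a dict with "frame" (400x640x3 uint8, blue, green, red), "range_z" (400x640 float32, mm along the optical axis (not along the pixel's ray), 0 where there is no reading), "vfov" (degrees; the focal length in pixels is half the picture's height over the tangent of half this angle, whatever the lens; pixels are square), "cx", "cy" (the principal point, pixels), "R" (3x3) and "t" (3): a world point X has camera coordinates R X + t. Camera axes: x right, y down, z forward; pixel columns grow to the right and rows downward; lengths in mm; the calibration is good to about 2 mm. A picture is of the moment at which its call begins.
- r.hand_in(): hands the job in; it is judged then, once.
The state is a dict: "clock": time; "q": joint angles; "qd": joint speeds; "effort": joint torques, N m; "tcp_pos": TCP position; "eef_rot": TCP orientation; "ft_force": force on the tool from outside, world axes, zero at the start; "moment": the same for the moment, N m; "finger_gap": finger opening in mm; "finger_force": force on a finger pad.
Only numpy, scipy, OpenCV 4.12 (cv2) and the standard library are available. Lean on these libraries where they do the work, as an engineer would, in place of code of your own. Each camera call takes 0.05 s, during which the arm holds its last target. There are 200 camera calls.

## Working session

There is one attempt and no reset: what is moved stays moved. The work goes in short steps, Python scripts to look and compute and a tool call to move; the robot and the scene stay as the last step left them, time stands still between calls to the robot, and variables do not carry over. Pictures are saved under pics/ and viewed, at most 12 in all, crops included, and the job is handed in when it is done.

Besides the shell and the picture viewer there is one more tool, called after "Emit:" as a command line: name --argument value ..., lists and objects as JSON in quotes. apply_moves: Moves the arm, as the interface text tells. Its arguments: {"type":"object","properties":{"motion":{"type":"array"}},"required":["motion"]}

```bash
mkdir -p pics; cat > h.py <<'E'
import numpy as np,cv2
from station import r
def grab(n):
    f=r.grab_frame(n); f['f']=200/np.tan(np.radians(f['vfov'])/2); f['R']=np.array(f['R']); f['t']=np.array(f['t']); return f
def ray(f,u,v):
    d=f['R'].T@np.array([(u-f['cx'])/f['f'],(v-f['cy'])/f['f'],1]); return -f['R'].T@f['t'],d
def onz(f,u,v,z):
    c,d=ray(f,u,v); return c+d*(z-c[2])/d[2]
def dep(f,u,v):
    c,d=ray(f,u,v); return c+d*f['range_z'][int(v),int(u)]
def cloud(f):
    v,u=np.mgrid[:400,:640]; z=f['range_z']
    P=np.stack([(u-f['cx'])/f['f']*z,(v-f['cy'])/f['f']*z,z],-1)-f['t']
    P=P@f['R']; P[z==0]=np.nan; return P
def proj(f,X):
    p=f['R']@np.array(X)+f['t']; return p[:2]/p[2]*f['f']+[f['cx'],f['cy']]
E
python3 - <<'E'
from h import *
ims=[]
for n in ['scene','side']:
    f=grab(n); ims.append(f['frame']); print(n,f['vfov'],-f['R'].T@f['t'],f['R'][2])
    cv2.imwrite(f'pics/{n}0.png',f['frame'])
o=r.get_obs(); print(o)
E
```

```text
scene 43.448430743050295 [ 188.48305008  -47.81091956 1245.0625967 ] [ 0.32732431  0.00474536 -0.94490014]
side 46.52615754892693 [ 254.60986928 -824.30003664 1105.51381597] [ 0.23678011  0.60095818 -0.7634032 ]
{'clock': 0.1, 'q': array([-1.0588181 ,  0.50176754, -0.42683189,  1.55135388,  0.22077027,
        1.13832254, -0.2102806 ]), 'qd': array([ 0.00062895, -0.00121359, -0.00067389, -0.00343692, -0.00054401,
       -0.00178312,  0.0025399 ]), 'effort': array([-1.11468014e-02, -5.70811486e+01, -5.83839253e+00, -2.81749910e+01,
        1.04918631e-02,  5.51454446e-03, -1.54114059e-05]), 'tcp_pos': array([159.91343569, 629.4069367 , 255.35324699]), 'eef_rot': array([-3.13979402e+00, -9.67320570e-05,  2.89289267e+00]), 'ft_force': array([-0.79443556, -0.78650379, -0.11267029]), 'moment': array([ 0.01170552, -0.0620748 ,  0.04524895]), 'finger_force': 0.0, 'finger_gap': 85.36041027819795}
```

View pics/scene0.png

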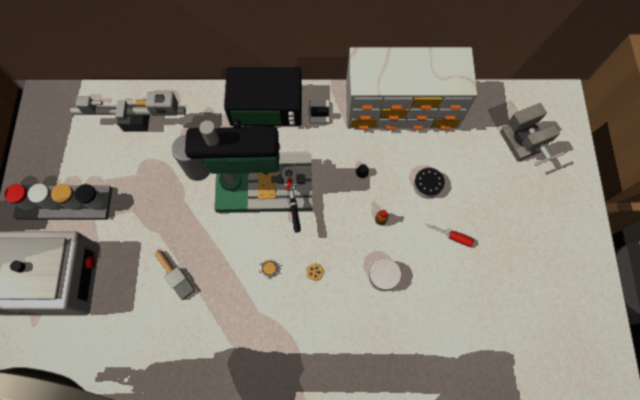

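View pics/side0.png

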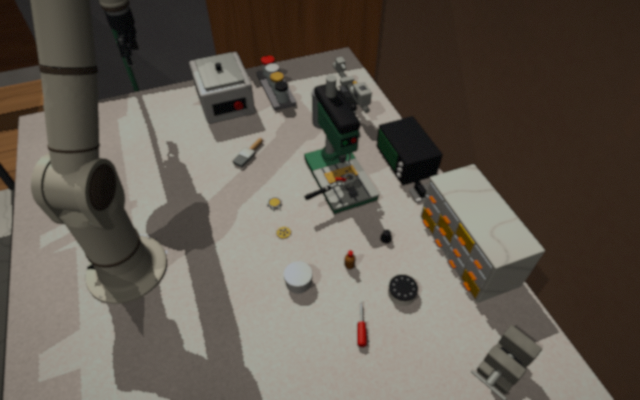

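The scene view shows the drill at about (262,188), with the handle running from (290,180) to (296,228), red lever near (290,183) and plate near (266,185). In the side view the handle is near (320,192) and the drill near (340,185). Next I'll measure these points.

```bash
python3 - <<'E'
from h import *
f=grab('scene'); g=grab('side')
a=cv2.resize(f['frame'][120:245,205:330],(500,500),interpolation=cv2.INTER_CUBIC)
cv2.imwrite('pics/c1.png',cv2.convertScaleAbs(a,alpha=1.5,beta=10))
P=cloud(f); Q=cloud(g)
for (n,f_,P_,(u0,v0,u1,v1)) in [('scene',f,P,(205,120,330,245)),('side',g,Q,(290,140,390,220))]:
    hsv=cv2.cvtColor(f_['frame'],cv2.COLOR_BGR2HSV); m=np.zeros((400,640),bool); m[v0:v1,u0:u1]=1
    H,S,V=hsv[...,0],hsv[...,1],hsv[...,2]
    red=m&((H<6)|(H>174))&(S>140)&(V>70)
    v,u=np.nonzero(red); print(n,'red',[(int(a),int(b),P_[b,a].round().tolist()) for a,b in zip(u,v)][:40])
    hd=m&(P_[...,2]>68)&(P_[...,2]<92)
    br=m&(H>12)&(H<28)&(S>110)&(V>80)
    v,u=np.nonzero(br); X=P_[br]; print('brass',len(u),u.min(),u.max(),v.min(),v.max(),np.nanmin(X,0),np.nanmax(X,0),np.nanmedian(X,0))
    tb=m&(abs(P_[...,2]-35)<3); X=P_[tb]; print('table',len(X),np.percentile(X,[1,99],axis=0).round())
    blk=m&(V<50)&(P_[...,2]>60)&(P_[...,2]<95); X=P_[blk]; print('blk',len(X),X.min(0).round(),X.max(0).round())
    base=m&(P_[...,2]>25)&(P_[...,2]<45)
    c=np.argwhere(base)[:,::-1].astype(np.float32)
    pts=P_[base][:,:2].astype(np.float32); rr=cv2.minAreaRect(pts); print('base',rr)
E
```

```text
scene red [(289, 178, [657.0, 24.0, 87.0]), (290, 178, [658.0, 22.0, 86.0]), (291, 178, [658.0, 19.0, 85.0]), (288, 179, [656.0, 27.0, 84.0]), (289, 179, [655.0, 24.0, 86.0]), (290, 179, [654.0, 21.0, 89.0]), (291, 179, [653.0, 19.0, 89.0]), (292, 179, [654.0, 17.0, 87.0]), (287, 180, [652.0, 29.0, 86.0]), (288, 180, [651.0, 26.0, 89.0]), (289, 180, [650.0, 24.0, 91.0]), (290, 180, [651.0, 21.0, 89.0]), (291, 180, [652.0, 19.0, 86.0]), (292, 180, [652.0, 17.0, 86.0]), (287, 181, [650.0, 29.0, 85.0]), (288, 181, [646.0, 26.0, 94.0]), (289, 181, [648.0, 24.0, 90.0]), (290, 181, [647.0, 21.0, 91.0]), (291, 181, [650.0, 19.0, 85.0]), (292, 181, [651.0, 17.0, 82.0]), (287, 182, [648.0, 29.0, 82.0]), (288, 182, [645.0, 26.0, 92.0]), (289, 182, [646.0, 24.0, 89.0]), (290, 182, [643.0, 21.0, 94.0]), (291, 182, [647.0, 19.0, 85.0]), (288, 183, [641.0, 26.0, 95.0]), (289, 183, [642.0, 24.0, 91.0]), (290, 183, [643.0, 21.0, 88.0]), (287, 184, [640.0, 29.0, 90.0]), (288, 184, [640.0, 26.0, 91.0]), (289, 184, [639.0, 23.0, 92.0]), (287, 185, [636.0, 28.0, 94.0]), (288, 185, [636.0, 26.0, 94.0]), 
[... 1119 characters left out ...]
, [650.0, 20.0, 92.0]), (344, 179, [653.0, 20.0, 90.0]), (345, 179, [657.0, 21.0, 88.0]), (337, 180, [632.0, 23.0, 92.0]), (338, 180, [636.0, 26.0, 87.0]), (339, 180, [638.0, 23.0, 89.0]), (340, 180, [641.0, 22.0, 89.0]), (341, 180, [646.0, 25.0, 84.0]), (342, 180, [647.0, 22.0, 87.0]), (343, 180, [649.0, 18.0, 90.0]), (344, 180, [652.0, 18.0, 89.0])]
brass 222 325 356 166 182 [622.93074897  25.42494191  34.41781239] [720.9729944  111.50455422  91.31391894] [661.38642442  91.19313126  41.17263329]
table 1201 [[597. -31.  32.]
 [751. 215.  38.]]
blk 157 [525.  -7.  60.] [848. 171.  95.]
base ((722.8807373046875, 95.89361572265625), (252.50588989257812, 256.40838623046875), 1.5876606702804565)
```

View pics/c1.png

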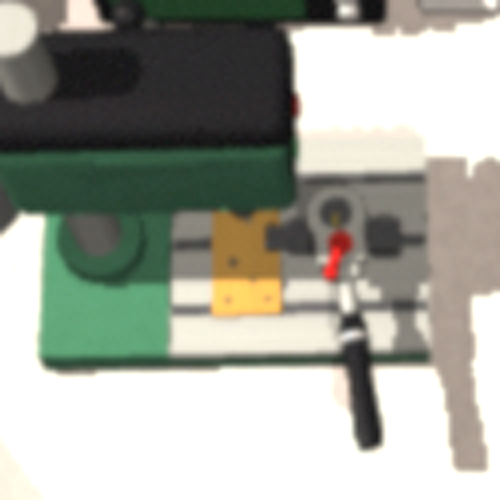

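The crop (4x, offset 205,120) shows the nut axis at (335,212), lever pivot (341,241), lever tip (330,276) on the robot's left side, grip end (369,440), and plate front edge at v≈315 from u 212 to 281. The table edge is at v≈356.

```bash
python3 - <<'E'
from h import *
f=grab('scene'); g=grab('side')
def c(u,v,z): p=onz(f,205+u/4-.4,120+v/4-.4,z); return p.round(1)
nut=c(335,212,83.5);print('nut',nut,'pivot',c(341,239,90),'tip',c(331,272,92))
ge=c(369,440,76);gs=c(352,322,76);print('grip',gs,ge, 'len',np.hypot(*(ge-nut)[:2]))
for u,v in [(212,314),(281,314)]: print('pf',c(u,v,39))
for u,v in [(50,357),(180,355),(425,356)]: print('edge',c(u,v,35))
for u,v in [(42,220),(42,355)]: print('leftside',c(u,v,35))
print('head corner',c(293,210,160))
P=cloud(f);Q=cloud(g)
# front edge per y
for P_ in (P,Q):
  m=(abs(P_[...,2]-35)<4)&(P_[...,0]>560)&(P_[...,0]<700)
  X=P_[m]; pts=[]
  for y in range(-20,215,12):
    s=X[abs(X[:,1]-y)<6]
    if len(s)>3: pts.append((y,s[:,0].min()))
  print(np.round(pts).tolist(), np.polyfit(*np.array(pts).T,1))
E
```

```text
nut [673.1  26.2  83.5] pivot [652.3  21.7  90. ] tip [629.6  27.3  92. ]
grip [602.7  14.8  76. ] [526.9   3.3  76. ] len 147.9826003285522
pf [621.3 106.2  39. ]
pf [621.2  62.2  39. ]
edge [593.7 208.8  35. ]
edge [595.  126.1  35. ]
edge [594.2 -29.8  35. ]
leftside [687.9 220.1  35. ]
leftside [595.1 213.9  35. ]
head corner [642.4  45.9 160. ]
[[-20.0, 598.0], [-8.0, 598.0], [4.0, 599.0], [16.0, 622.0], [28.0, 597.0], [40.0, 598.0], [52.0, 597.0], [64.0, 597.0], [76.0, 595.0], [88.0, 596.0], [100.0, 596.0], [112.0, 596.0], [124.0, 595.0], [136.0, 595.0], [148.0, 594.0], [160.0, 594.0], [172.0, 594.0], [184.0, 594.0], [196.0, 594.0], [208.0, 593.0]] [-4.18270871e-02  6.00969710e+02]
[[-20.0, 601.0], [-8.0, 599.0], [4.0, 600.0], [16.0, 599.0], [28.0, 601.0], [40.0, 599.0], [64.0, 598.0], [76.0, 598.0], [88.0, 597.0], [100.0, 598.0], [112.0, 597.0], [124.0, 598.0], [136.0, 599.0], [148.0, 597.0], [160.0, 595.0], [172.0, 597.0], [184.0, 596.0], [196.0, 596.0], [208.0, 598.0]] [-1.76830827e-02  5.99759467e+02]
```

```bash
cat >> h.py <<'E'
from scipy.spatial.transform import Rotation as Ro
def Rt(t,yaw=0): return Ro.from_euler('z',yaw)*Ro.from_euler('y',-t)*Ro.from_euler('xyz',[np.pi,0,np.pi])
def plan(tip=None,t=0.7,yaw=0,tcp=None):
    o=r.get_obs(); R0=Ro.from_euler('xyz',o['eef_rot']); p=o['tcp_pos']
    rv=(R0.inv()*Rt(t,yaw)).as_rotvec()/.08
    tipnow=p+25*R0.as_matrix()[:,2]
    print('t',round(o['clock'],2),'tip',tipnow.round(1),'rot',o['eef_rot'].round(3),'F',o['ft_force'].round(1),'gap',round(o['finger_gap'],1))
    print('rotrows',rv.round(2))
    if tip is not None:
        d=np.array(tip)-25*Rt(t,yaw).as_matrix()[:,2]-p
        print('shift rows now-frame',(R0.inv().apply(d)/60).round(3),'final-frame',(Rt(t,yaw).inv().apply(d)/60).round(3))
E
python3 - <<'E'
from h import *
plan([520,60,130])
f=grab('scene')
for n,u,v,z in [('loupe',362,171,25),('oil',381,217,40),('wheel',315,271,5),('watch',269,269,5)]: print(n,onz(f,u,v,z).round())
E
```

```text
t 0.3 tip [160.  629.8 231. ] rot [-3.141 -0.     2.893] F [-0.2  0.1  0.3] gap 85.5
rotrows [-1.1  -8.71 -2.98]
shift rows now-frame [-7.894 -7.792  1.785] final-frame [-3.237 -9.497  5.055]
loupe [ 702. -164.   25.]
oil [ 570. -206.   40.]
wheel [440. -40.   5.]
watch [445.  75.   5.]
```

Emit:
apply_moves --motion '[[[0,0,0,-0.11,-0.87,-0.3,0],[0,0,0,-0.11,-0.87,-0.3,0],[0,0,0,-0.11,-0.87,-0.3,0],[0,0,0,-0.11,-0.87,-0.3,0],[0,0,0,-0.11,-0.87,-0.3,0],[0,0,0,-0.11,-0.87,-0.3,0],[0,0,0,-0.11,-0.87,-0.3,0],[0,0,0,-0.11,-0.87,-0.3,0]]]'

```text
clock: 1.35
tcp_pos: [159.8, 630.1, 256.5]
eef_rot: [3.124, 0.562, 3.086]
ft_force: [-0.1, -0.1, -0.2]
finger_gap: 0.0
finger_force: 0.0
```

Emit:
apply_moves --motion '[[[0,0,0,-0.11,-0.87,-0.3,0],[0,0,0,-0.11,-0.87,-0.3,0],[0,-0.4,0,0,0,0,0],[0,-0.8,0,0,0,0,0],[0,-0.8,0,0,0,0,0],[0,-0.8,0,0,0,0,0],[0,-0.8,0,0,0,0,0],[0,-0.4,0,0,0,0,0]]]'

```text
clock: 2.35
tcp_pos: [160.6, 387.6, 256.2]
eef_rot: [-3.141, 0.7, -3.14]
ft_force: [0.8, 0.9, 0.6]
finger_gap: 0.3
finger_force: 0.0
```

```bash
python3 -c "
from h import *
plan([500,80,150])"
```

```text
t 2.35 tip [176.7 387.6 237.1] rot [-3.141  0.7   -3.14 ] F [0.8 0.9 0.6] gap 0.3
rotrows [0.01 0.   0.02]
shift rows now-frame [-3.178 -5.134  4.578] final-frame [-3.185 -5.126  4.582]
```

Emit:
apply_moves --motion '[[[-0.45,-0.73,0.65,0,0,0,0],[-0.45,-0.73,0.65,0,0,0,0],[-0.45,-0.73,0.65,0,0,0,0],[-0.45,-0.73,0.65,0,0,0,0],[-0.45,-0.73,0.65,0,0,0,0],[-0.45,-0.73,0.65,0,0,0,0],[-0.45,-0.73,0.65,0,0,0,0],[0,0,0,0,0,0,0]]]'

```text
clock: 3.35
tcp_pos: [321.4, 252.3, 199.5]
eef_rot: [-2.933, 0.674, -3.017]
ft_force: [-0.7, -0.5, -0.3]
finger_gap: -0.1
finger_force: 0.0
```

```bash
python3 - <<'E'
from h import *
plan([612,65,88])
f=grab('wrist'); cv2.imwrite('pics/w1.png',f['frame']); print(-f['R'].T@f['t'])
for n,X in [('nut',(673,26,83.5)),('tip',(630,27,93)),('plate',(621,84,39)),('edge',(596,84,35))]: print(n,proj(f,X).round())
E
```

```text
t 3.35 tip [337.2 249.  180.4] rot [-2.933  0.674 -3.017] F [-0.7 -0.5 -0.3] gap -0.1
rotrows [-1.62 -0.2   1.23]
shift rows now-frame [-2.284 -2.801  4.469] final-frame [-2.507 -3.121  4.124]
[184.05899455 259.60575001 237.34772664]
nut [192. 262.]
tip [181. 258.]
plate [228. 228.]
edge [224. 218.]
```

View pics/w1.png

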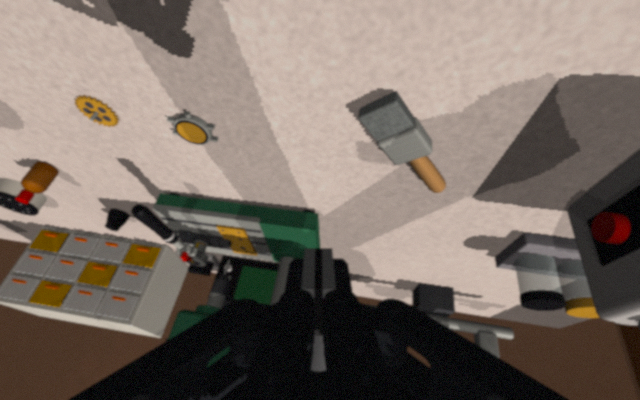

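The wrist view (upside-down) shows the fingers at the bottom centre (318,260), the drill with plate at (238,238), the red lever at (187,258), and clear space ahead. The motion was limited, so I'll check the joints.

```bash
python3 -c "
from h import *
o=r.get_obs();print(o['q'].round(2))
plan([470,90,170])"
```

```text
[-0.06  0.45 -1.4   2.42  1.27  1.25 -0.67]
t 3.4 tip [336.1 251.  181.1] rot [-2.934  0.676 -3.013] F [-0.4  0.7  0.1] gap 0.2
rotrows [-1.57 -0.17  1.27]
shift rows now-frame [-1.334 -2.666  1.897] final-frame [-1.585 -2.736  1.576]
```

Emit:
apply_moves --motion '[[[-0.29,-0.2,0.5,0,0,0,0],[-0.29,-0.5,0.4,-0.3,0,0.25,0],[-0.29,-0.6,0.3,-0.4,0,0.3,0],[-0.29,-0.6,0.3,-0.4,-0.1,0.3,0],[-0.29,-0.6,0.3,-0.4,-0.1,0.3,0],[0,0,0,0,0,0,0]]]'

```text
clock: 4.15
tcp_pos: [485.3, 128.7, 206.9]
eef_rot: [-3.097, 0.678, -3.13]
ft_force: [0.3, -0.2, 0.1]
finger_gap: -0.3
finger_force: 0.0
```

```bash
python3 -c "
from h import *
o=r.get_obs();print(o['q'].round(2))
plan([560,70,150])"
```

```text
[ 0.78  0.51 -1.53  2.42  1.62  0.88 -0.32]
t 4.15 tip [501.  127.8 187.5] rot [-3.097  0.678 -3.13 ] F [ 0.3 -0.2  0.1] gap -0.3
rotrows [-0.46 -0.27  0.12]
shift rows now-frame [-0.357 -0.94   1.139] final-frame [-0.341 -0.978  1.111]
```

Emit:
apply_moves --motion '[[[-0.15,-0.1,0.4,0,0,0,0],[-0.1,-0.3,0.4,-0.2,-0.1,0.1,0],[-0.05,-0.3,0.2,-0.2,-0.1,0,0],[-0.05,-0.28,0.14,0,0,0,0],[0,0,0,0,0,0,0]]]'

```text
clock: 4.78
tcp_pos: [542.9, 73.0, 167.9]
eef_rot: [-3.138, 0.693, -3.133]
ft_force: [1.2, 0.0, -0.1]
finger_gap: 0.2
finger_force: 0.0
```

```bash
python3 -c "
from h import *
o=r.get_obs();print(o['q'].round(2))
plan([610,68,110])"
```

```text
[ 0.85  0.65 -1.35  2.39  1.9   0.79 -0.3 ]
t 4.78 tip [558.9  73.1 148.6] rot [-3.138  0.693 -3.133] F [ 1.2  0.  -0.1] gap 0.2
rotrows [ 0.02 -0.09  0.08]
shift rows now-frame [-0.24  -0.087  1.039] final-frame [-0.233 -0.084  1.041]
```

Emit:
apply_moves --motion '[[[-0.06,-0.05,0.26,0,0,0,0],[-0.06,-0.05,0.26,0,0,0,0],[-0.06,0,0.26,0,0,0,0],[-0.06,0,0.26,0,-0.1,0.1,0],[0,0,0,0,0,0,0]]]'

```text
clock: 5.4
tcp_pos: [594.2, 67.6, 128.2]
eef_rot: [3.135, 0.7, 3.137]
ft_force: [-0.4, -0.6, 0.4]
finger_gap: -0.4
finger_force: 0.0
```

```bash
python3 - <<'E'
from h import *
print(r.get_obs()['q'].round(2))
plan([637,56,91])
f=grab('wrist'); cv2.imwrite('pics/w2.png',f['frame']); 
for n,X in [('nut',(673,26,83.5)),('tip',(630,28,93)),('plate',(621,84,39)),('fingertip',(610,67,110))]: print(n,proj(f,X).round())
E
```

```text
[ 0.76  0.8  -1.21  2.3   2.04  0.83 -0.31]
t 5.4 tip [610.3  67.7 109.1] rot [3.135 0.7   3.137] F [-0.4 -0.6  0.4] gap -0.4
rotrows [ 0.04 -0.   -0.04]
shift rows now-frame [-0.147 -0.195  0.516] final-frame [-0.146 -0.193  0.517]
nut [259. 261.]
tip [249. 250.]
plate [343. 166.]
fingertip [317. 267.]
```

View pics/w2.png

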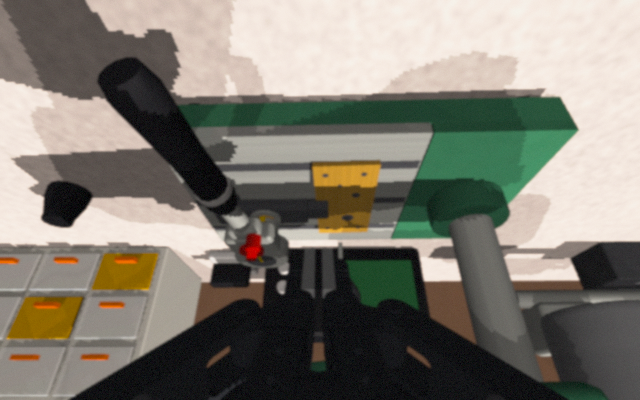

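The wrist view shows the closed fingertips at about (318,250), the red lever at (252,246) (predicted 249,250, so within ~2 mm), and the plate front edge at v≈163 from u 312 to 380. Now I'll lower beside the lever.

Emit:
apply_moves --motion '[[[-0.05,-0.05,0.17,0,0,0,0],[-0.05,-0.05,0.17,0,0,0,0],[-0.05,-0.04,0.17,0,0,0,0],[0,0,0,0,0,0,0]]]'

```text
clock: 5.95
tcp_pos: [621.1, 58.0, 111.0]
eef_rot: [3.137, 0.701, 3.136]
ft_force: [-0.0, -0.0, -0.7]
finger_gap: 0.2
finger_force: 0.0
```

```bash
python3 - <<'E'
from h import *
plan([637,30,91])
f=grab('wrist'); print(f['f'])
a=f['frame'][190:290,180:380]; cv2.imwrite('pics/w3.png',cv2.resize(cv2.convertScaleAbs(a,alpha=1.6,beta=15),(800,400),interpolation=cv2.INTER_CUBIC))
for n,X in [('tip',(630,28,93)),('tipL',(637,56,91)),('tipcorner',(645,56,98)),('left edge',(645,70.5,98)),('right',(645,41.5,98)),('rightlow',(628,41.5,84))]: print(n,((proj(f,X)-[180,190])*4).round())
E
```

```text
t 5.95 tip [637.2  58.   91.9] rot [3.137 0.701 3.136] F [-0.  -0.  -0.7] gap 0.2
rotrows [ 0.02  0.01 -0.05]
shift rows now-frame [ 0.01  -0.467  0.008] final-frame [ 0.012 -0.467  0.009]
320.6644517600614
tip [301. 289.]
tipL [536. 293.]
tipcorner [536. 367.]
left edge [650. 366.]
right [423. 367.]
rightlow [416. 212.]
```

View pics/w3.png

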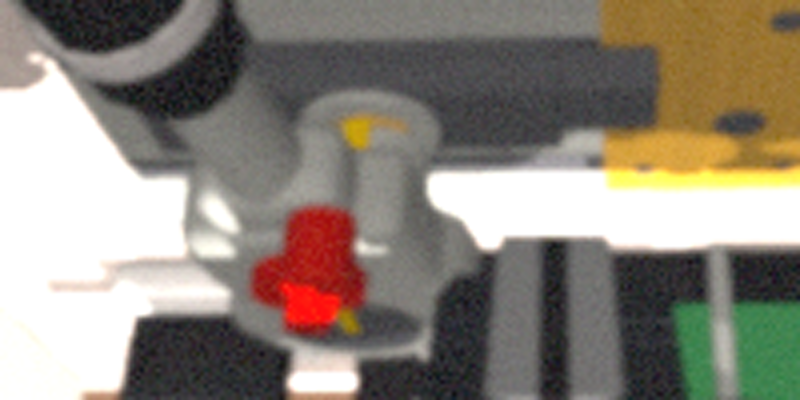

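The crop shows the fingertip pads at u 490–620 (about 17 mm wide) and the red lever tab at (320,215)–(310,300), clear of the fingers. I'll push right in small steps.

Emit:
apply_moves --motion '[[[0,-0.15,0,0,0,0,0],[0,-0.15,0,0,0,0,0],[0,-0.07,0,0,0,0,0],[0,-0.07,0,0,0,0,0],[0,0,0,0,0,0,0]]]'

```text
clock: 6.62
tcp_pos: [620.7, 31.6, 111.7]
eef_rot: [3.138, 0.702, 3.138]
ft_force: [-1.4, -0.5, 4.2]
finger_gap: 0.0
finger_force: 1.9
```

```bash
cat > lev.py <<'E'
from h import *
f=grab('scene'); 
h=cv2.cvtColor(f['frame'],cv2.COLOR_BGR2HSV); m=((h[...,0]<6)|(h[...,0]>174))&(h[...,1]>140)&(h[...,2]>70)
m[:170]=0;m[205:]=0;m[:,:275]=0;m[:,305:]=0
v,u=np.nonzero(m); 
for k in sorted(set(v)): p=onz(f,u[v==k].mean(),k,92); print(p.round()[:2],end=' ')
P=cloud(f);b=(h[...,2]<60)&(P[...,2]>64)&(P[...,2]<92)&(P[...,0]<606)&(P[...,0]>515)&(abs(P[...,1])<25)
X=P[b]; 
if len(X)>5: print('grip',np.polyfit(X[:,0],X[:,1],1), X.mean(0))
E
python3 - <<'E'
from h import *
import lev
plan([637,24,91])
f=grab('wrist')
a=f['frame'][190:290,180:380]; cv2.imwrite('pics/w4.png',cv2.resize(cv2.convertScaleAbs(a,alpha=1.6,beta=15),(800,400),interpolation=cv2.INTER_CUBIC))
E
```

```text
[652.  21.] [647.  19.] [644.  19.] t 6.67 tip [636.8  31.7  92.6] rot [3.138 0.702 3.138] F [-2.3 -0.2  4.1] gap -0.3
rotrows [ 0.02  0.02 -0.03]
shift rows now-frame [ 0.014 -0.128  0.022] final-frame [ 0.014 -0.128  0.022]
```

View pics/w4.png

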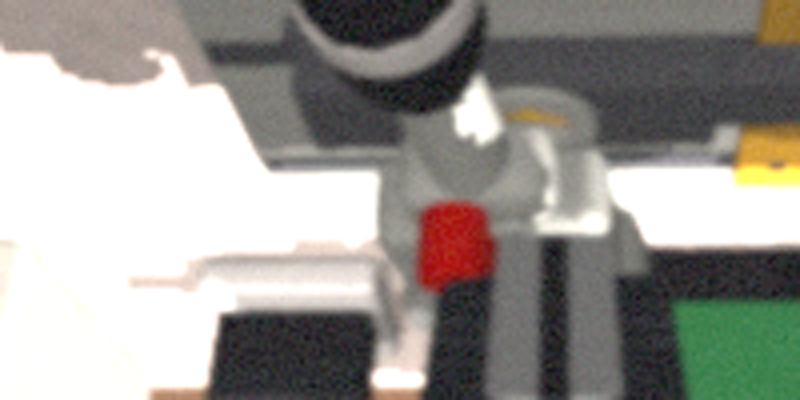

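The lever tab (end now at u 420–495, v 203) is moving with the finger. The upward force of 4 N suggests light rubbing, so I'll lift 2 mm and push on.

Emit:
apply_moves --motion '[[[-0.02,0,-0.03,0,0,0,0],[0,-0.05,0,0,0,0,0],[0,-0.05,0,0,0,0,0],[0,0,0,0,0,0,0]]]'

```text
clock: 7.22
tcp_pos: [620.3, 26.3, 113.5]
eef_rot: [3.136, 0.701, 3.138]
ft_force: [1.2, 2.2, 0.2]
finger_gap: -0.3
finger_force: 0.5
```

```bash
python3 - <<'E'
from h import *
import lev
plan([637,24,91])
f=grab('wrist')
a=f['frame'][150:290,180:380]; cv2.imwrite('pics/w5.png',cv2.resize(cv2.convertScaleAbs(a,alpha=1.6,beta=15),(800,560),interpolation=cv2.INTER_CUBIC))
E
```

```text
[652.  22.] [650.  20.] t 7.28 tip [636.4  26.3  94.4] rot [3.137 0.701 3.138] F [0.5 1.2 0.6] gap 0.3
rotrows [ 0.03  0.01 -0.03]
shift rows now-frame [ 0.028 -0.037  0.05 ] final-frame [ 0.028 -0.037  0.05 ]
```

View pics/w5.png

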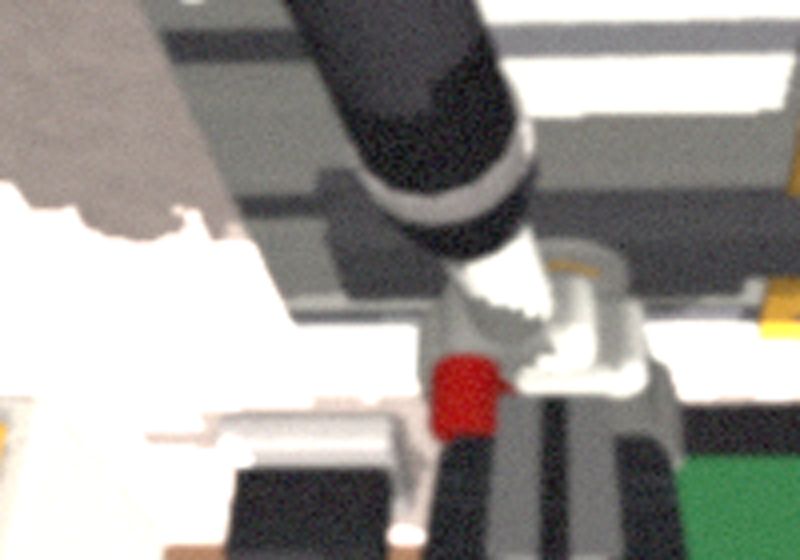

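The tab end is now at (430–495, 355–435), on the robot's-right edge of the head, pushed by the right pad edge at u≈495. A few more mm should bring it to the stop.

Emit:
apply_moves --motion '[[[0,-0.04,0,0,0,0,0],[0,-0.04,0,0,0,0,0],[0,0,0,0,0,0,0],[0,0,0,0,0,0,0]]]'

```text
clock: 7.82
tcp_pos: [620.3, 21.8, 113.7]
eef_rot: [3.136, 0.701, 3.139]
ft_force: [2.6, 3.8, -1.1]
finger_gap: 0.2
finger_force: 1.8
```

Emit:
apply_moves --motion '[[[0,0.3,0,0,0,0,0],[0,0.4,0,0,0,0,0],[0,0,0,0,0,0,0]]]'

```text
clock: 8.2
tcp_pos: [619.9, 64.4, 113.6]
eef_rot: [3.138, 0.701, 3.14]
ft_force: [-0.7, -0.4, 0.1]
finger_gap: 0.4
finger_force: 0.0
```

```bash
python3 - <<'E'
from h import *
import lev
plan([637,24,91])
f=grab('wrist')
h=cv2.cvtColor(f['frame'],cv2.COLOR_BGR2HSV); m=((h[...,0]<6)|(h[...,0]>174))&(h[...,1]>150)&(h[...,2]>60)
m[:150]=0;m[290:]=0;m[:,:120]=0
v,u=np.nonzero(m)
for k in sorted(set(v)): print(k,u[v==k].min(),u[v==k].max(),end=' | ')
a=f['frame'][150:290,140:340]; cv2.imwrite('pics/w6.png',cv2.resize(cv2.convertScaleAbs(a,alpha=1.6,beta=15),(800,560),interpolation=cv2.INTER_CUBIC))
E
```

```text
[655.  21.] [652.  24.] [650.  22.] [647.  20.] [644.  20.] [642.  15.] [639.  12.] [636.  10.] [634.  10.] [631.   9.] [629.  10.] grip [  0.17485841 -93.48115248] [560.06497058   4.45091561  82.41096154]
t 8.25 tip [636.2  63.1  94.2] rot [3.139 0.701 3.139] F [-0.4  0.2 -0.2] gap 0.3
rotrows [ 0.02  0.01 -0.03]
shift rows now-frame [ 0.022 -0.651  0.049] final-frame [ 0.024 -0.651  0.05 ]
241 217 219 | 242 212 222 | 243 210 223 | 244 209 224 | 245 209 226 | 246 209 228 | 247 208 230 | 248 208 232 | 249 208 235 | 250 208 237 | 251 208 252 | 252 207 257 | 253 207 258 | 254 207 260 | 255 206 260 | 256 206 260 | 257 206 261 | 258 206 261 | 259 206 261 | 260 207 260 | 261 209 260 | 262 212 260 | 263 220 255 | 264 222 254 | 265 225 248 | 266 226 247 | 267 228 246 | 268 232 246 | 269 235 244 | 270 238 239 |
```

View pics/w6.png

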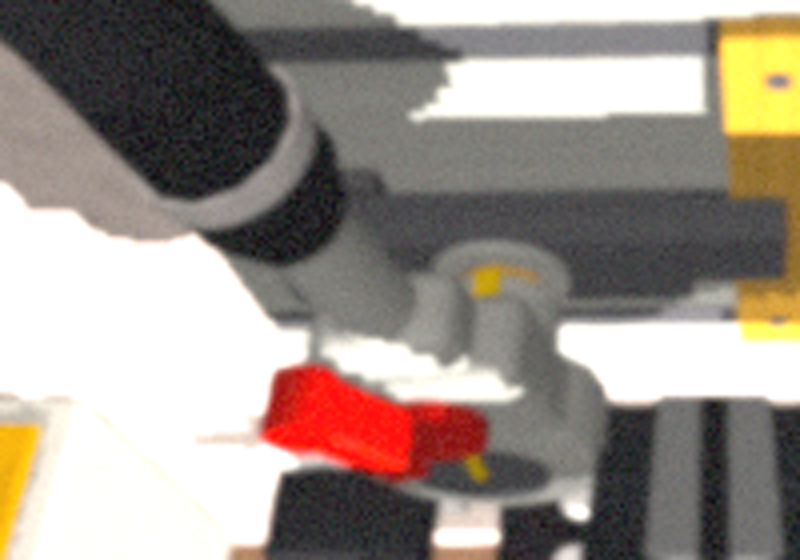

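The lever now points to the robot's right: pivot at (440,430), tab end at (285,400). It measures 0.56 rad against the 0.556 expected, so it's fully over. Next I'll back out and stand the tool upright for the swing.

Emit:
apply_moves --motion '[[[0,0,-0.6,0,0,0,0],[0,0,-0.6,0,0.5,0,0],[0,0,0,0,1,0,0],[0,0,0,0,1,0,0],[0,0,0,0,1,0,0],[0,0,0,0,1,0,0],[0,0,0,0,1,0,0],[0,0,0,0,1,0,0]]]'

```text
clock: 9.3
tcp_pos: [573.6, 61.0, 168.3]
eef_rot: [3.139, 0.178, 3.138]
ft_force: [-0.0, -0.1, -0.5]
finger_gap: 0.1
finger_force: 0.0
```

Emit:
apply_moves --motion '[[[0,0,0,0,1,0,0],[0,0,0,0,1,0,0],[0,0,0,0,0.25,0,0],[0,0,0,0,0,0,0]]]'

```text
clock: 9.8
tcp_pos: [573.6, 62.5, 168.2]
eef_rot: [3.138, 0.001, 3.14]
ft_force: [-0.6, 0.2, -0.5]
finger_gap: -0.2
finger_force: 0.0
```

```bash
cat > arc.py <<'E'
from h import *
nut=np.array([673,26.])
def W(phi,rho=110,s=21):
    return nut+rho*np.array([-np.cos(phi),-np.sin(phi)])-s*np.array([np.sin(phi),-np.cos(phi)])
E
python3 - <<'E'
from arc import *
print(r.get_obs()['q'].round(2))
p=W(.05); print(p); plan([*p,69],t=0)
ws=np.array([W(a) for a in np.arange(.05,1.96,.1)]); d=np.diff(ws,axis=0)/60; print(ws[-1],np.c_[-d[:,0],d[:,1]].round(2).tolist())
E
```

```text
[ 0.72  0.86 -1.29  1.8   0.89  1.21  0.72]
[562.0879088   41.47604685]
t 9.8 tip [573.7  62.6 143.2] rot [3.138e+00 1.000e-03 3.140e+00] F [-0.6  0.2 -0.5] gap -0.2
rotrows [ 0.04  0.01 -0.02]
shift rows now-frame [ 0.193 -0.354  1.236] final-frame [ 0.192 -0.35   1.237]
[694.21173743 -83.95936611] [[0.02, -0.19], [-0.0, -0.19], [-0.02, -0.19], [-0.04, -0.18], [-0.06, -0.18], [-0.07, -0.17], [-0.09, -0.16], [-0.11, -0.15], [-0.12, -0.14], [-0.14, -0.13], [-0.15, -0.11], [-0.16, -0.1], [-0.17, -0.08], [-0.17, -0.07], [-0.18, -0.05], [-0.18, -0.03], [-0.19, -0.01], [-0.19, 0.01], [-0.18, 0.03]]
```

Emit:
apply_moves --motion '[[[0.1,-0.18,0.2,0,0,0,0],[0.09,-0.17,0.35,0,0,0,0],[0,0,0.35,0,0,0,0],[0,0,0.34,0,0,0,0],[0.02,-0.1,0,0,0,0,0],[0,-0.15,0,0,0,0,0],[0,-0.15,0,0,0,0,0],[0,0,0,0,0,0,0]]]'

```text
clock: 10.8
tcp_pos: [561.9, 17.3, 94.7]
eef_rot: [3.139, 0.002, 3.139]
ft_force: [-1.2, 0.5, 0.0]
finger_gap: -0.1
finger_force: 0.0
```

Emit:
apply_moves --motion '[[[-0.02,-0.17,0,0,0,0,0],[-0.04,-0.18,0,0,0,0,0],[-0.06,-0.18,0,0,0,0,0],[-0.07,-0.17,0,0,0,0,0],[-0.09,-0.16,0,0,0,0,0],[-0.11,-0.15,0,0,0,0,0],[-0.12,-0.14,0,0,0,0,0],[0,0,0,0,0,0,0]]]'

```text
clock: 11.8
tcp_pos: [592.4, -52.1, 93.6]
eef_rot: [3.139, 0.001, 3.139]
ft_force: [-0.2, -1.0, 0.6]
finger_gap: 0.1
finger_force: 0.0
```

```bash
cat > hand.py <<'E'
from h import *
for n in ('scene','side'):
    f=grab(n);P=cloud(f);V=f['frame'].max(2)
    d=np.hypot(P[...,0]-673,P[...,1]-26)
    b=(V<60)&(P[...,2]>62)&(P[...,2]<90)&(d>60)&(d<160)&(P[...,1]<30)
    X=P[b]; print(n,len(X),X[np.argsort(d[b])[-len(X)//5:]].mean(0).round(),'phi',np.median(np.arctan2(26-X[:,1],673-X[:,0])).round(2))
E
python3 -c "
import hand
from arc import *
plan([*W(1.05),69],t=0)"
```

```text
scene 40 [589. -99.  82.] phi 0.94
side 123 [591. -97.  82.] phi 0.98
t 11.9 tip [591.9 -51.2  68.7] rot [3.139e+00 1.000e-03 3.141e+00] F [ 0.7  0.2 -0.4] gap 0.3
rotrows [ 0.03  0.01 -0.01]
shift rows now-frame [-0.137 -0.129 -0.005] final-frame [-0.137 -0.129 -0.005]
```

Emit:
apply_moves --motion '[[[-0.14,-0.13,0,0,0,0,0],[-0.14,-0.13,0,0,0,0,0],[-0.15,-0.11,0,0,0,0,0],[-0.16,-0.1,0,0,0,0,0],[-0.17,-0.08,0,0,0,0,0],[-0.17,-0.07,0,0,0,0,0],[-0.18,-0.05,0,0,0,0,0],[0,0,0,0,0,0,0]]]'

```text
clock: 12.9
tcp_pos: [659.8, -91.3, 94.0]
eef_rot: [3.139, 0.003, 3.14]
ft_force: [0.3, 0.3, -0.0]
finger_gap: 0.3
finger_force: 0.0
```

Emit:
apply_moves --motion '[[[-0.18,-0.03,0,0,0,0,0],[-0.19,-0.01,0,0,0,0,0],[-0.19,0.01,0,0,0,0,0],[0,0,0,0,0,0,0]]]'

```text
clock: 13.4
tcp_pos: [693.5, -92.5, 94.0]
eef_rot: [3.138, 0.003, 3.141]
ft_force: [0.5, 0.3, 0.0]
finger_gap: 0.0
finger_force: 0.0
```

```bash
python3 -c "
import hand
from arc import *
plan([*W(2.0),69],t=0)
import lev"
```

```text
scene 56 [684. -97.  83.] phi 1.85
side 64 [ 721. -114.   84.] phi 1.87
t 13.5 tip [692.7 -92.6  68.9] rot [3.138e+00 2.000e-03 3.141e+00] F [ 0.5 -0.2  0.7] gap 0.2
rotrows [ 0.04  0.03 -0.01]
shift rows now-frame [-0.117  0.165 -0.   ] final-frame [-0.117  0.165 -0.001]
[676.   5.] [674.   7.] [671.   5.]
```

Emit:
apply_moves --motion '[[[0.5,0,0,0,0,0,0],[0.6,0,-0.4,0,0,0,0],[0.6,0.5,-0.5,0,0,0,0],[0.6,0.9,0,0,0,0,0],[0,0.9,0,0,0,0,0],[0,0.6,0,0,0,0,0],[0,0,0,0,-1,0,0],[0,0,0,0,-1,0,0]]]'

```text
clock: 14.55
tcp_pos: [555.5, 80.3, 148.7]
eef_rot: [3.138, 0.165, -3.141]
ft_force: [0.8, -0.9, 0.6]
finger_gap: 0.2
finger_force: 0.0
```

Emit:
apply_moves --motion '[[[0,0,0,0,-1,0,0],[0,0,0,0,-1,0,0],[0,0,0,0,-1,0,0],[0,0,0,0,-1,0,0],[0,0,0,0,-1,0,0],[0,0,0,0,-1,0,0],[0,0,0,0,-1,0,0],[0,0,0,0,-0.4,0,0]]]'

```text
clock: 15.55
tcp_pos: [554.4, 79.5, 148.2]
eef_rot: [3.137, 0.754, 3.14]
ft_force: [0.4, -0.8, -0.6]
finger_gap: -0.1
finger_force: 0.0
```

```bash
python3 - <<'E'
from h import *
plan([600,84,80],t=.75)
f=grab('wrist'); 
g=grab('scene')
a=cv2.resize(f['frame'],(560,350)); 
b=cv2.resize(cv2.convertScaleAbs(g['frame'][150:220,235:345],alpha=1.5,beta=10),(385,245),interpolation=cv2.INTER_CUBIC)
c=np.zeros((600,560,3),np.uint8); c[:350]=a; c[352:597,:385]=b; cv2.imwrite('pics/w7.png',c)
E
```

```text
t 15.55 tip [571.5  79.5 130. ] rot [3.137 0.754 3.14 ] F [ 0.4 -0.8 -0.6] gap -0.1
rotrows [ 0.04  0.05 -0.01]
shift rows now-frame [0.223 0.072 0.933] final-frame [0.219 0.076 0.933]
```

View pics/w7.png

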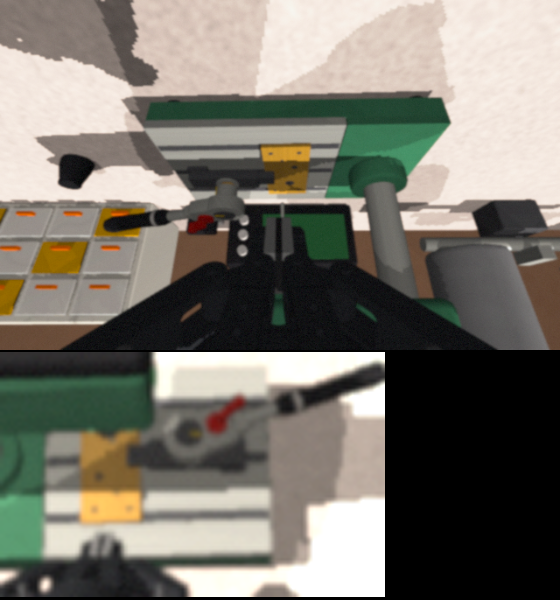

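The wrist view shows the handle swung to the right (110–215, 215) with the red lever still on the loosen side, and the plate front at (285,148) unmoved. The scene inset agrees. Next I'll approach the plate.

Emit:
apply_moves --motion '[[[0.11,0.07,0.4,0,0,0,0],[0.12,0.07,0.5,0,0,0,0],[0,0,0,0,0,0,0]]]'

```text
clock: 16.02
tcp_pos: [582.4, 88.0, 98.1]
eef_rot: [3.135, 0.75, 3.136]
ft_force: [0.3, 0.0, -1.1]
finger_gap: -0.3
finger_force: 0.0
```

```bash
python3 -c "
from h import *
plan([635,88,54],t=.75);plan([656,88,50],t=.75)
f=grab('wrist');h=cv2.cvtColor(f['frame'],cv2.COLOR_BGR2HSV);P=cloud(f)
m=(h[...,0]>12)&(h[...,0]<28)&(h[...,1]>110)&(h[...,2]>80)&(P[...,0]>600)&(P[...,0]<720)&(P[...,1]>50)&(P[...,1]<120)
X=P[m];print(len(X),np.percentile(X,[1,50,99],axis=0).round(1))
v,u=np.nonzero(m);k=v.min();print([onz(f,u[v==j].mean(),j,39).round(1) for j in range(k,k+4)])
t=P[(abs(P[...,2]-35)<6)&(abs(P[...,1]-84)<25)];print('edge',np.percentile(t[:,0],[0,1,2,5]))
"
```

```text
t 16.02 tip [599.4  88.1  79.8] rot [3.135 0.75  3.136] F [ 0.3  0.  -1.1] gap -0.3
rotrows [ 0.03  0.   -0.05]
shift rows now-frame [-0.141 -0.002  0.718] final-frame [-0.141 -0.001  0.718]
t 16.02 tip [599.4  88.1  79.8] rot [3.135 0.75  3.136] F [ 0.3  0.  -1.1] gap -0.3
rotrows [ 0.03  0.   -0.05]
shift rows now-frame [-0.351 -0.002  1.006] final-frame [-3.520e-01 -1.000e-03  1.006e+00]
2548 [[620.3  64.6  34.4]
 [642.6  89.5  38.1]
 [711.  110.   38.8]]
[array([612.8, 102.9,  39. ]), array([613.9,  89.6,  39. ]), array([615.2,  86.4,  39. ]), array([616.6,  86.2,  39. ])]
edge [594.41105859 595.67883544 595.9144275  596.37920705]
```

Emit:
apply_moves --motion '[[[-0.05,0,0.24,0,0,0,0],[-0.05,0,0.24,0,0,0,0],[-0.04,0,0.24,0,0,0,0],[-0.1,0,0.14,0,0,0,0],[-0.11,0,0.14,0,0,0,0],[0,0,0,0,0,0,0]]]'

```text
clock: 16.82
tcp_pos: [639.6, 87.9, 70.4]
eef_rot: [3.136, 0.754, 3.137]
ft_force: [-1.3, -0.4, -0.6]
finger_gap: 0.2
finger_force: 0.0
```

Emit:
apply_moves --motion '[[[0.023,0,0.024,0,0,0,0],[0.023,0,0.024,0,0,0,0],[0,0,0,0,0,0,0]]]'

```text
clock: 17.2
tcp_pos: [638.1, 88.0, 65.8]
eef_rot: [3.137, 0.753, 3.138]
ft_force: [0.1, -1.0, 0.5]
finger_gap: 0.1
finger_force: 0.0
```

```bash
python3 -c "
from h import *
plan([656,88,46],t=.75)"
```

```text
t 17.2 tip [655.2  88.1  47.6] rot [3.137 0.753 3.138] F [ 0.1 -1.   0.5] gap 0.1
rotrows [ 0.03  0.03 -0.03]
shift rows now-frame [ 0.007 -0.001  0.028] final-frame [ 0.007 -0.001  0.029]
```

Emit:
apply_moves --motion '[[[0.017,0,0.018,0,0,0,0],[0,0,0,0,0,0,0]]]'

```text
clock: 17.45
tcp_pos: [638.4, 88.0, 64.5]
eef_rot: [3.137, 0.753, 3.138]
ft_force: [0.2, 0.5, -0.6]
finger_gap: -0.2
finger_force: 0.0
```

Emit:
apply_moves --motion '[[[0.017,0,0.018,0,0,0,0],[0,0,0,0,0,0,0]]]'

```text
clock: 17.7
tcp_pos: [638.5, 88.0, 63.0]
eef_rot: [3.137, 0.753, 3.138]
ft_force: [0.7, -0.7, 0.7]
finger_gap: 0.0
finger_force: 0.0
```

Emit:
apply_moves --motion '[[[0.012,0,0.012,0,0,0,0],[0,0,0,0,0,0,0]]]'

```text
clock: 17.95
tcp_pos: [639.0, 88.2, 62.8]
eef_rot: [3.137, 0.755, 3.138]
ft_force: [-0.9, 0.3, 3.9]
finger_gap: -0.1
finger_force: 2.1
```

Emit:
apply_moves --motion '[[[0.012,0,0.012,0,0,0,0],[0,0,0,0,0,0,0]]]'

```text
clock: 18.2
tcp_pos: [639.7, 88.4, 62.7]
eef_rot: [3.137, 0.757, 3.139]
ft_force: [-1.6, -0.1, 8.8]
finger_gap: -0.0
finger_force: 4.2
```

Emit:
apply_moves --motion '[[[0.037,0,-0.034,0,0,0,0],[0.06,0,-0.056,0,0,0,0],[0.06,0,-0.056,0,0,0,0],[0.06,0,-0.056,0,0,0,0],[0.037,0,-0.034,0,0,0,0],[0,0,0,0,0,0,0]]]'

```text
clock: 18.95
tcp_pos: [619.0, 88.3, 62.7]
eef_rot: [3.137, 0.757, 3.139]
ft_force: [-0.4, -0.3, 8.9]
finger_gap: -0.2
finger_force: 4.4
```

```bash
cat > pl.py <<'E'
from h import *
for n in ('scene','side'):
    f=grab(n);h=cv2.cvtColor(f['frame'],cv2.COLOR_BGR2HSV);P=cloud(f)
    m=(h[...,0]>12)&(h[...,0]<28)&(h[...,1]>110)&(h[...,2]>70)&(P[...,0]>540)&(P[...,0]<720)&(P[...,1]>50)&(P[...,1]<120)&(P[...,2]<46)
    v,u=np.nonzero(m); Q=np.array([onz(f,a,b,39) for a,b in zip(u,v)])
    print(n,len(Q),np.percentile(Q[:,:2],[0,2,98,100],axis=0).round(1).tolist())
    t=P[(abs(P[...,2]-35)<5)&(abs(P[...,1]-84)>30)&(P[...,1]>0)&(P[...,1]<190)&(P[...,0]>570)];print('edge',np.percentile(t[:,0],[1,3]))
E
python3 -c "
import pl
from h import *
plan()"
```

```text
scene 246 [[632.4, 64.7], [635.2, 65.1], [690.6, 107.6], [690.6, 109.7]]
edge [596.05265525 599.65660027]
side 94 [[607.8, 65.4], [610.5, 69.1], [701.4, 110.8], [703.0, 111.9]]
edge [599.78797041 602.90221418]
t 19.05 tip [636.2  88.4  44.5] rot [3.137 0.757 3.139] F [-1.5 -0.5  8.7] gap -0.5
rotrows [ 0.03  0.71 -0.03]
```

```bash
cat > pw.py <<'E'
from h import *
f=grab('wrist');h=cv2.cvtColor(f['frame'],cv2.COLOR_BGR2HSV);P=cloud(f)
m=(h[...,0]>12)&(h[...,0]<28)&(h[...,1]>110)&(h[...,2]>80)&(P[...,0]>540)&(P[...,0]<720)&(P[...,1]>50)&(P[...,1]<120)
X=P[m];print(len(X),np.percentile(X,[1,50,99],axis=0).round(1).tolist())
for y in (70,77,84,91,98):
    s=P[m&(abs(P[...,1]-y)<2)]; print(y,np.percentile(s[:,0],[0,2]).round(1) if len(s) else None)
t=P[(abs(P[...,2]-35)<6)&(abs(P[...,1]-84)<60)&(abs(P[...,1]-84)>28)];print('edge',np.percentile(t[:,0],[0,1,2,5]))
E
python3 -c "
import pw"
```

```text
3454 [[600.8, 65.6, 34.4], [612.5, 89.7, 38.1], [673.1, 110.1, 42.6]]
70 [601.4 601.9]
77 [601.3 601.6]
84 [600.7 601.3]
91 [600.8 601. ]
98 [599.8 600.8]
edge [593.61130576 594.88080939 595.16526515 595.69503307]
```

Emit:
apply_moves --motion '[[[0.037,0,-0.034,0,0,0,0],[0.073,0,-0.068,0,0,0,0],[0.073,0,-0.068,0,0,0,0],[0.073,0,-0.068,0,0,0,0],[0.073,0,-0.068,0,0,0,0],[0,0,0,0,0,0,0]]]'

```text
clock: 19.85
tcp_pos: [591.9, 88.4, 62.6]
eef_rot: [3.138, 0.757, 3.139]
ft_force: [-2.3, -1.0, 12.3]
finger_gap: 0.1
finger_force: 5.5
```

```bash
python3 -c "
import pw
from h import *
plan()"
```

```text
3604 [[573.8, 65.4, 34.3], [586.2, 89.8, 38.1], [649.3, 110.4, 45.5]]
70 [574.4 574.9]
77 [574.1 574.6]
84 [573.6 574.2]
91 [573.7 574.2]
98 [573.5 573.9]
edge [593.924047   594.85396422 595.11141859 595.62441302]
t 19.9 tip [609.1  88.4  44.5] rot [3.138 0.757 3.139] F [-1.8 -1.6 11.2] gap 0.2
rotrows [ 0.03  0.72 -0.02]
```

Emit:
apply_moves --motion '[[[-0.03,0,-0.03,0,0,0,0],[-0.12,0,-0.12,0,0,0,0],[-0.2,0,-0.4,0,0,0,0],[0,0,-0.6,0,0,0,0],[0,0,-0.6,0,0,0,0],[0,0,0,0,0,0,0]]]'

```text
clock: 20.65
tcp_pos: [543.2, 91.0, 156.4]
eef_rot: [3.133, 0.75, 3.133]
ft_force: [0.0, 0.3, -0.7]
finger_gap: -0.2
finger_force: 0.0
```

```bash
python3 -c "
import pw,hand,pl
from h import *
plan()
f=grab('scene'); cv2.imwrite('pics/end.png',f['frame'][140:300,200:500])"
```

```text
3962 [[574.0, 64.9, 33.8], [607.9, 88.0, 38.1], [672.2, 110.3, 39.0]]
70 [574.6 575.1]
77 [574.1 574.7]
84 [574.  574.7]
91 [573.9 574.6]
98 [573.5 573.9]
edge [593.82932712 595.09863291 595.48491253 596.78363102]
scene 160 [ 718. -107.   83.] phi 1.89
side 115 [ 719. -110.   83.] phi 1.89
scene 518 [[578.6, 63.2], [583.9, 63.9], [671.0, 108.6], [673.8, 109.7]]
edge [595.72408145 597.98080106]
side 311 [[577.3, 62.4], [578.8, 65.7], [671.7, 109.6], [674.7, 111.9]]
edge [597.47652708 599.76296231]
t 20.9 tip [558.8  89.4 133.7] rot [3.141 0.745 3.139] F [-0.1 -0.4 -0.2] gap 0.0
rotrows [-0.01  0.56 -0.02]
```

View pics/end.png

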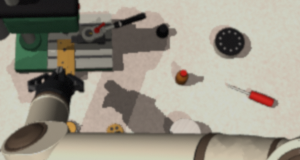

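The final view shows the plate overhanging the front edge at about (65,70), the handle swung right, the bystanders in place and the gripper clear. The overhang measures about 20 mm.

```bash
python3 -c "
from h import *
print(r.hand_in())"
```

```text
the job is handed in; nothing more can be done
None
```

I flipped the lever fully to loosen and swung the handle about 1.7 rad, which by my estimate backs the nut off at least 1.2 rad (not measured directly). I then drew the plate out to about 20 mm of overhang (target about 25, allowed 15–38), lying flat, let go of everything and handed the job in at about 21 s; no verdict came back.

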